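Feed a core box half through its chute flap

TASK

Push the white core box half along its lane of the feed chute and through the hanging flap in front of it, on into the far tray, until all of it, clamping lug included, lies beyond the flap; then draw back so that the flap swings fully shut behind it. Only push it with the fingers: it must stay down flat on the deck and not be lifted. Leave the other lane's flap and everything else alone.

Things in the scene. Friction and masses are not known exactly. Their poses are not given: they have to be found in the camera images.
- chute: Fixed twin-lane feed chute. Origin on the bench under the hinge line, between the lanes; x = feed direction, y to the left lane, z up. Deck top 6 mm above the bench, x -190 (open front) to +156 mm (inner face of a 26 mm high end stop). Lanes 100 mm wide, centred at y = +54 (left) and -54 mm (right), walls 24 mm above the bench. Posts at x = 0, 16 mm long, 70 mm high, beside the lanes
- sill_left (a point): point on the deck below the hinge line, middle of the left lane. Above it a 6 mm round hinge bar runs along the chute's y, centred 66 mm above the bench (underside 63, top 69 mm). Fingers straight down meet the bar about when the pushed end reaches the flap; fingers leaning with tips ahead (15 to 30 degrees) reach on below it
- sill_right (a point): the same in the right lane, under the same bar
- flap_left (a joint): left lane's flap, rad: 0 hangs plumb and shut, grows to 1.5 as its lower edge swings away in the feed direction; opens that way only, falls back by its weight. Plate 94 mm wide, 3 mm thick, 70 g, hung on the hinge bar; lower edge 40 mm below the hinge, 26 mm above the bench when shut: it clears the lug but the block pushes it open
- flap_right (a joint): right lane's flap, the same
- core_mid (a point): White resin core box half, flat on the deck in the left or right lane (varies), nearly in line with it. Block 64 mm long (x), 76 wide, 34 high, hollow on top, with a clamping lug 34 mm long, 44 wide, 16 high at its tail (towards the robot); about 250 g. This point: middle of the block, 17 mm above its underside; x towards its nose (32 mm ahead), in the feed direction
- core_tail (a point): middle of the flat end face of the lug, the face to push on: 8 mm above the deck, 66 mm behind the middle of the block; axes as the core box half
- core: the same core box half; origin on its underside below the middle of the block, axes as core_mid
- weight: bystander: round dark cast iron weight, 62 mm diameter, 28 mm high, standing on the deck of the other lane; origin at the centre of its underside
- tube: bystander: copper vent tube, 24 mm diameter, 90 mm high, standing upright on the bench left of the chute; origin at the centre of its underside
- tin: bystander: steel tin, 66 mm diameter, 60 mm high, on the bench right of the chute; origin at the centre of its underside
- spike: bystander: brass draw spike, 146 mm long, 12 mm high, lying on the bench left of the chute; origin on its underside near the middle, x to its tip
- mallet: bystander: hammer lying on the bench far to the left
- dowelbox: bystander: open wooden dowel box, 100 x 80 x 45 mm, on the bench far to the right
- hook: bystander: steel lifting hook, 150 mm long, 12 mm high, lying on the bench to the right of the chute front

How it is judged:
By the outcome, as a careful person would: the job done as asked, in the order asked, and still so for the second after the job is handed in, with the robot touching nothing.
It also fails if it takes over 38 s, if anything falls off the work surface, if the arm or the gripper's body presses on something with over 40 N, if the wrist force passes 120 N, or if a joint passes its speed limit or range.

ROBOT

A 6-joint arm with a two-finger parallel gripper is mounted at the origin on the work surface. World frame = base frame: x ahead of the robot, y to its left, z up, the work surface at z = 0. Lengths are in m, angles in rad, forces in N, time in s.
With the tool pointing down it reaches from about 0.35 to 0.85 m from the base axis. Payload 8.1 kg.
Tool frame: the origin (TCP) lies on the mounting face of the last link; the fingertips stand 186 mm ahead of it and the grasp point (between the pads) lies 167 mm ahead of it; z points along the fingers, y is the line along which they close (so a half turn about z gives the same grasp; the last joint's range is limited). The gripper opens to 93 mm and grips with 3 to 60 N. Pads are 15 mm wide; open, the fingers measure 128 mm over their backs; the gripper's body (75 mm by 188 mm) begins 65 mm behind the grasp point.
Start: joints at [-1.384, 0.13, 1.488, -0, 1.523, -0.085], TCP at [0.161, -0.578, 0.405] pointing down, gripper open.
Joint ranges: [-2.96, 2.96], [-0.89, 2.26], [0.02, 2.5], [-1.34, 4.48], [0, 2.73], [-2.66, 2.66]. Speed limits (rad/s): [2.39, 2.39, 2.79, 3.14, 3.14, 3.14].

INTERFACE

Orientations are given as a rotation vector (axis times angle).
In Python, from plant import read_state, read_camera, camera_params, close_job gives the robot as it stands. The module is installed in compiled form; this text tells all that it offers.
- The arm moves only by the tool servo_tool, never from a script. Its argument "increments" is a list of rows, each an object with "slide": the shift along the tool's x, y, z in mm, a list of three; "dr": the turn, a rotation vector about the tool's x, y, z in rad, a list of three; "jaw": the closure, from 0 (fully open) to 1 (shut). In form: [{"slide": [x, y, z], "dr": [ax, ay, az], "jaw": jaw}, ...]. A call has 1 to 20 rows; each row is the pose to reach, as a shift and turn from the pose commanded when the call began, along the tool's axes at that moment; what a row does not reach only later rows make up. A row lasts 1/10 s, in which the tool goes at most 50 mm and 8.59 degrees, less where a joint would pass 70% of its speed; a pose out of reach is approached as far as the arm can. A call with a gripper value outside its range is refused whole. The fingers move at their own pace and stop on an object; "force" is the grip in N (left out, the last holds). Time passes only in rows, so rows that repeat a pose let the fingers close. It gives the time, the measured TCP pose, the force, the opening and the grip force at its end, in the units of the state.
- read_state(): the state, without advancing time (a new reading comes with each control period).
- read_camera(name): name is "side" or "top"; returns (picture, depth): 384x512x3 uint8, red, green, blue; 384x512 float32, m along the optical axis (not along the pixel's ray), 0 where there is no reading.
- camera_params(name): a dict with "fx", "fy", "cx", "cy" (pixels), "rvec" (rotation vector, rad) and "tvec" (3), from world to camera coordinates, as OpenCV has them. Camera axes: x right, y down, z forward; pixel columns grow to the right and rows downward; lengths in m; the calibration is good to about 2 mm. A picture is of the moment at which its call begins. camera_params takes no time and is no camera call.
- close_job(): hands the job in; it is judged then, once.
The state is a dict: "t": time; "q": joint angles; "dq": joint speeds; "joint_torque": joint torques, N m; "tool_pos": TCP position; "orientation": TCP orientation; "force": force on the tool from outside, world axes, zero at the start; "wrist_torque": the same for the moment, N m; "opening": finger opening in m; "gripper_force": force on a finger pad.
Only numpy, scipy, OpenCV 4.12 (cv2) and the standard library are available. Lean on these libraries where they do the work, as an engineer would, in place of code of your own. Each camera call takes 0.05 s, during which the arm holds its last target. There are 200 camera calls.

## Working session

There is one attempt and no reset: what is moved stays moved. The work goes in short steps, Python scripts to look and compute and a tool call to move; the robot and the scene stay as the last step left them, time stands still between calls to the robot, and variables do not carry over. Pictures are saved under pics/ and viewed, at most 10 in all, crops included, and the job is handed in when it is done.

Besides the shell and the picture viewer there is one more tool, called after "Call:" by a JSON object that holds its "method" and its "body". servo_tool: Moves the arm, as the interface text tells. Its arguments: {"type":"object","properties":{"increments":{"type":"array"},"force":{"type":"number"}},"required":["increments"]}

```bash
mkdir -p pics; cat > h.py <<'E'
import numpy as np, cv2
from scipy.spatial.transform import Rotation as R
from plant import read_state, read_camera, camera_params
def cam(n):
    p=camera_params(n); K=np.array([[p['fx'],0,p['cx']],[0,p['fy'],p['cy']],[0,0,1]])
    return K,R.from_rotvec(p['rvec']).as_matrix(),np.array(p['tvec']).ravel()
def cloud(n,d):
    K,Rm,t=cam(n); v,u=np.mgrid[:384,:512]
    P=np.stack([(u-K[0,2])/K[0,0]*d,(v-K[1,2])/K[1,1]*d,d],-1)
    W=(P-t)@Rm; W[d==0]=np.nan; return W
def ray(n,uv,z):
    K,Rm,t=cam(n); uv=np.atleast_2d(uv).astype(float)
    r=np.c_[(uv-K[[0,1],[2,2]])/[K[0,0],K[1,1]],np.ones(len(uv))]@Rm; c=-Rm.T@t
    return c+r*((z-c[2])/r[:,2])[:,None]
E
python3 - <<'E'
from h import *
for n in('top','side'):
    im,d=read_camera(n); cv2.imwrite(f'pics/{n}0.png',im[...,::-1]); np.savez(f'{n}0.npz',im=im,d=d)
    K,Rm,t=cam(n); print(n,-Rm.T@t,Rm[2],K[0,0])
print(read_state())
E
```

```text
top [0.44994002 0.05160926 1.73229346] [ 0.08004377 -0.00426822 -0.99678221] 482.63433714246406
side [0.10351439 1.08718568 0.71946491] [ 0.36143335 -0.7917212  -0.49248703] 406.83095669947875
{'t': 0.1, 'q': array([-1.38438347e+00,  1.31091265e-01,  1.48916257e+00, -3.16776842e-05,
        1.52299687e+00, -8.53722206e-02]), 'dq': array([ 0.00069873, -0.00138302, -0.00133763, -0.00095332, -0.00104424,
        0.00050341]), 'joint_torque': array([ 8.72449273e-04, -5.61339891e+01, -4.93097413e+01,  7.69885490e-02,
        2.90665106e-02, -5.68191331e-05]), 'tool_pos': array([ 0.16106477, -0.57776665,  0.40379302]), 'orientation': array([-3.11099029e+00, -4.25384522e-01,  1.81063886e-04]), 'force': array([-0.09625543, -0.16706059,  0.68531785]), 'wrist_torque': array([-0.0313389 , -0.02460302,  0.04781406]), 'gripper_force': 0.0, 'opening': 0.09269703933915768}
```

View pics/top0.png

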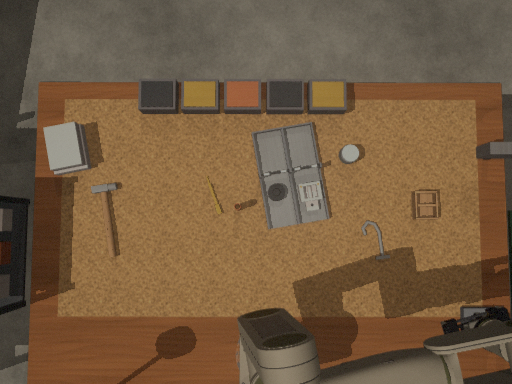

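View pics/side0.png

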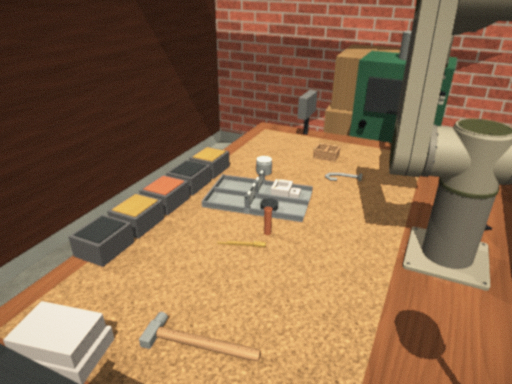

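The top view shows the core box half in the right lane at about (311,195), with its lug at (312,205). The weight is in the left lane at (277,191), and the hinge bar runs from (262,174) to (322,166). The side view agrees. Next I measure.

```bash
python3 - <<'E'
from h import *
f=np.load('top0.npz'); im,d=f['im'],f['d']
W=cloud('top',d)
c=im[110:240,240:345]; cv2.imwrite('pics/crop.png',cv2.resize(c[...,::-1],None,fx=5,fy=4.6 if 0 else 4.5,interpolation=cv2.INTER_CUBIC))
hsv=cv2.cvtColor(im,cv2.COLOR_RGB2HSV)
# chute outline: grey low saturation inside region
m=np.zeros((384,512),np.uint8); m[110:240,240:334]=(hsv[110:240,240:334,1]<60)*255
m=cv2.morphologyEx(m,cv2.MORPH_CLOSE,np.ones((5,5)))
k=max(cv2.findContours(m,0,2)[0],key=cv2.contourArea); r=cv2.minAreaRect(k); b=cv2.boxPoints(r)
print('chute box',b.round(1).tolist()); print(ray('top',b,0.024).round(4))
# white core
w=np.zeros_like(m); w[175:220,296:325]=((im[175:220,296:325].min(-1)>165))*255
k=max(cv2.findContours(cv2.morphologyEx(w,cv2.MORPH_CLOSE,np.ones((5,5))),0,2)[0],key=cv2.contourArea); b=cv2.boxPoints(cv2.minAreaRect(k))
print('core',b.tolist(), ray('top',b,0.04).round(4).tolist())
z=W[...,2]
np.set_printoptions(linewidth=250)
print((z[178:214,296:328]*1000).round(0).astype(int)[::2])
E
```

```text
chute box [[251.1999969482422, 131.89999389648438], [313.70001220703125, 121.0999984741211], [330.5, 217.8000030517578], [268.0, 228.6999969482422]]
[[ 0.784   0.0674  0.024 ]
 [ 0.8238 -0.1572  0.024 ]
 [ 0.477  -0.2136  0.024 ]
 [ 0.4387  0.0076  0.024 ]]Traceback (most recent call last):
  File "<stdin>", line 13, in <module>
ValueError: max() iterable argument is empty
```

View pics/crop.png

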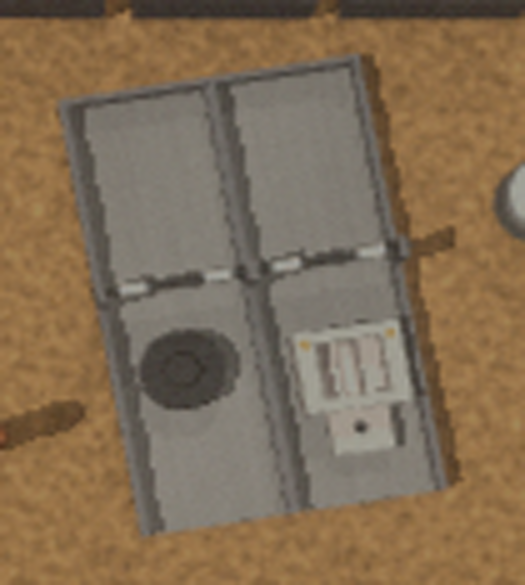

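The crop shows the block corners at about full-image (298,184), (320,181), (322,199) and (301,202), and the lug tail at about (307–319,211). I refine these with depth.

```bash
python3 - <<'E'
from h import *
f=np.load('top0.npz'); im,d=f['im'],f['d']
W=cloud('top',d); z=W[...,2]*1000
np.set_printoptions(linewidth=250,suppress=True)
print(np.nan_to_num(z[178:216:2,294:330]).round(0).astype(int))
A=np.array
print('chute',ray('top',A([(269,228.4),(329.6,218.2),(311.4,122.7),(252.4,133.1)]),.024).round(4))
print('block',ray('top',A([(298.4,184.4),(320.4,181.1),(322.4,199.3),(301.2,202.4)]),.040).round(4))
print('lug',ray('top',A([(307,211.1),(319,210)]),.022).round(4))
m=(z>56)&(z<80); m[:150]=0;m[190:]=0;m[:,:250]=0;m[:,335:]=0
p=W[m]; print('bar',len(p),p.mean(0),np.linalg.svd(p[:,:2]-p[:,:2].mean(0))[2][0], p[p[:,1].argmin()],p[p[:,1].argmax()])
g=np.zeros((384,512),bool); g[110:240,240:345]=1
yy,xx=np.where(g&(z>14)&(z<30)); print('walls z',len(yy))
E
```

```text
[[ -1   0   3   6   9   4   2  -7  -1   5   7   6   8   1  10   9  10   5   8   3   8   9   4   9  11  17  27  23   7  -4   3   5   1  -3   3   3]
 [  6   5   7  10   6   5   8   4   5  -4  -2   3   3   2  15   2  12  11  -3   9   3   6   6   8   4   5  21  27  19   1  -6  -3   5   1   4  -4]
 [  0   2  -1   3   5   8   2   5   1  12   2   7   0  12   3  42  40  46  35  37  43  38  41  41  36  37  11  27  25  -1  -3   1  -2   7  -5   1]
 [  8   2   0  10  44  37  42  33  36  41  41  42  39  43  42  38  34  40  41  37  36  22  39  38  39  38   5  27  23   5  -2   0   1  -1  -3   3]
 [  3   6  -1  -2  26  35  37  41  43  22  25  26  15  25  19  32  25  22  25  22  16  22  29  34  43  46  43  11  20  23  -3  -6  -3  -6   6  -3]
 [  5   6   5   9  19  36  41  38  40  23  17  23  24  18  20  32  20  26  19  21  19  23  25  38  36  46  40  -1  24  20   4   4 -12  -2  -2  -2]
 [  3   3   5   4   0  39  39  35  38  33  22  21  28  21  21  31  25  28  24  27  16  23  21  37  45  39  46   4  31  19  -4   3   3   0  -4   2]
 [  8   7   9  10   1  32  34  41  29  37  23  27  27  29  31  22  20  
[... 1440 characters left out ...]
  -1   4   3   8  12   3   4  11  -2   9   6  -1   4   3   6   4   4  -3   6   9   8   1  13  19   1  -1]
 [  7   2  24  29  10   5   9   5   6   7   3  -3   5   0   7   5   6  12   0  11  11   7  -7  -1   6  11   8   6  -5   5  10   7   7  21  25   8]]
chute [[ 0.4396  0.004   0.024 ]
 [ 0.4755 -0.2103  0.024 ]
 [ 0.8178 -0.1489  0.024 ]
 [ 0.7797  0.0629  0.024 ]]
block [[ 0.594  -0.0993  0.04  ]
 [ 0.6057 -0.1769  0.04  ]
 [ 0.5415 -0.1833  0.04  ]
 [ 0.5306 -0.1087  0.04  ]]
lug [[ 0.5006 -0.1308  0.022 ]
 [ 0.5046 -0.1733  0.022 ]]
bar 158 [ 0.64373424 -0.06745022  0.06859482] [ 0.17466356 -0.98462817] [ 0.65613218 -0.17608492  0.06549007] [0.62718134 0.0431065  0.0731168 ]
walls z 1281
```

```bash
cat >> h.py <<'E'
O=np.array([.644,-.0685,0]); YAW=np.deg2rad(10.0)
C=R.from_euler('z',YAW).as_matrix()
def todo(xF,yF,zF,th=.58):
    "increments to bring the front tip corner to chute xyz (mm), and present values"
    s=read_state(); R0=R.from_rotvec(s['orientation']).as_matrix(); p=np.array(s['tool_pos'])
    Rd=C@np.diag([1.,-1,-1])@R.from_euler('y',th).as_matrix()
    pd=O+C@np.array([xF,yF,zF])/1e3-Rd@[.0075,0,.186]
    f=C.T@(p+R0@[.0075,0,.186]-O)*1e3
    print('t',s['t'],'now F',f.round(1),'force',s['force'].round(1),'open',round(s['opening'],3))
    print('slide',(R0.T@(pd-p)*1e3).round(1),'dr',R.from_matrix(R0.T@Rd).as_rotvec().round(3),'tcp',pd.round(3))
E
python3 - <<'E'
from h import *
todo(-180,-58,120); todo(-180,-58,18)
f=np.load('top0.npz'); W=cloud('top',f['d'])
for n,uv,z in(('tin',(350,154),.06),('hook',(376,240),.01),('tube',(240,207),.05)): print(n,C.T@(ray('top',uv,z)[0]-O)*1e3)
E
```

```text
t 0.1 now F [-556.6 -416.6  217.8] force [-0.1 -0.2  0.7] open 0.093
slide [ 309.4 -331.   132.9] dr [-0.03   0.58   0.094] tcp [ 0.37  -0.176  0.271]
t 0.1 now F [-556.6 -416.6  217.8] force [-0.1 -0.2  0.7] open 0.093
slide [ 309.4 -330.8  234.9] dr [-0.03   0.58   0.094] tcp [ 0.37  -0.176  0.169]
tin [  17.79842139 -216.65212949   60.        ]
hook [-295.2216709  -260.63474918   10.        ]
tube [-97.7772928  194.11663271  50.        ]
```

Call:
{"method": "servo_tool", "body": {"increments": [{"slide": [15, -16, 5], "dr": [0, 0.02, 0.005], "jaw": 1}, {"slide": [35, -37, 10], "dr": [-0.003, 0.06, 0.01], "jaw": 1}, {"slide": [60, -64, 18], "dr": [-0.006, 0.11, 0.02], "jaw": 1}, {"slide": [85, -91, 26], "dr": [-0.008, 0.16, 0.026], "jaw": 1}, {"slide": [110, -118, 35], "dr": [-0.011, 0.21, 0.034], "jaw": 1}, {"slide": [135, -144, 44], "dr": [-0.013, 0.25, 0.04], "jaw": 1}, {"slide": [160, -171, 53], "dr": [-0.016, 0.3, 0.05], "jaw": 1}, {"slide": [185, -198, 62], "dr": [-0.018, 0.35, 0.057], "jaw": 1}, {"slide": [210, -225, 71], "dr": [-0.02, 0.4, 0.065], "jaw": 1}, {"slide": [235, -251, 80], "dr": [-0.023, 0.44, 0.072], "jaw": 1}, {"slide": [260, -278, 90], "dr": [-0.026, 0.49, 0.08], "jaw": 1}, {"slide": [282, -302, 105], "dr": [-0.028, 0.53, 0.087], "jaw": 1}, {"slide": [297, -318, 118], "dr": [-0.029, 0.56, 0.091], "jaw": 1}, {"slide": [306, -327, 128], "dr": [-0.03, 0.575, 0.094], "jaw": 1}, {"slide": [309, -331, 132], "dr": [-0.03, 0.58, 0.094], "jaw": 1}, {"slide": [309, -331, 132], "dr": [-0.03, 0.58, 0.094], "jaw": 1}, {"slide": [309, -331, 132], "dr": [-0.03, 0.58, 0.094], "jaw": 1}, {"slide": [309, -331, 132], "dr": [-0.03, 0.58, 0.094], "jaw": 1}]}}

```text
t: 1.9
tool_pos: [0.3699, -0.177, 0.2735]
orientation: [-2.955, -0.258, -0.884]
force: [0.2, 0.3, 0.0]
opening: 0.0007
gripper_force: 0.0
```

```bash
python3 - <<'E'
from h import *
todo(-180,-58,18); print(read_state()['q'].round(2))
im,d=read_camera('top'); cv2.imwrite('pics/top1.png',cv2.resize(im[110:330,200:400,::-1],None,fx=2.7,fy=2.7,interpolation=cv2.INTER_CUBIC))
E
```

```text
t 1.9 now F [-180.4  -59.8  122.2] force [0.2 0.3 0. ] open 0.001
slide [-56.7  -1.6  87.3] dr [ 0.003 -0.001  0.001] tcp [ 0.37  -0.176  0.169]
[-0.79 -0.55  2.38  0.55  1.03  0.39]
```

Call:
{"method": "servo_tool", "body": {"increments": [{"slide": [-8, -1, 12], "dr": [0.003, 0, 0], "jaw": 1}, {"slide": [-16, -2, 25], "dr": [0.003, 0, 0], "jaw": 1}, {"slide": [-24, -2, 37], "dr": [0.003, 0, 0], "jaw": 1}, {"slide": [-31, -2, 48], "dr": [0.003, 0, 0], "jaw": 1}, {"slide": [-31, -2, 48], "dr": [0.003, 0, 0], "jaw": 1}, {"slide": [-31, -2, 48], "dr": [0.003, 0, 0], "jaw": 1}]}}

```text
t: 2.55
tool_pos: [0.3697, -0.1742, 0.215]
orientation: [-2.95, -0.259, -0.88]
force: [0.6, -0.4, 0.0]
opening: 0.0004
gripper_force: 0.0
```

```bash
python3 - <<'E'
from h import *
todo(-175,-58,18); print(read_state()['q'].round(3))
E
```

```text
t 2.55 now F [-180.3  -56.    63.5] force [ 0.6 -0.4  0. ] open 0.0
slide [-20.5   1.6  41. ] dr [-0.002  0.    -0.   ] tcp [ 0.375 -0.175  0.169]
[-0.783 -0.444  2.423  0.61   0.902  0.29 ]
```

View pics/top1.png

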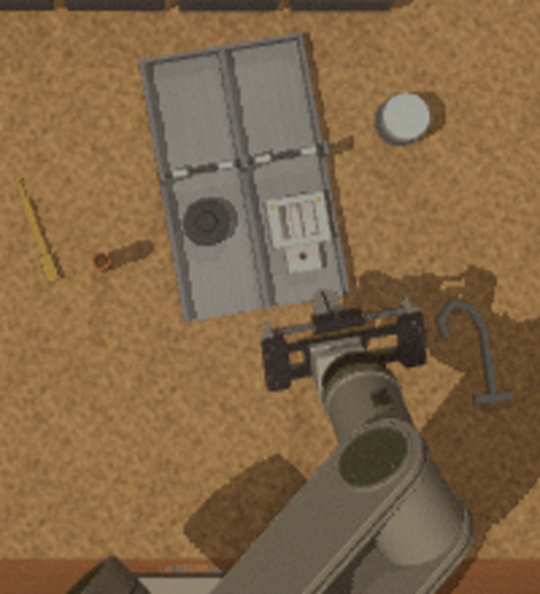

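The picture shows the closed finger tips at crop (325,297), behind the lug at (305,257). After allowing for parallax they are in line with the lane. I go on down behind the lug.

Call:
{"method": "servo_tool", "body": {"increments": [{"slide": [-5, 1, 10], "dr": [0, 0, 0], "jaw": 1}, {"slide": [-10, 1, 20], "dr": [0, 0, 0], "jaw": 1}, {"slide": [-15, 1, 30], "dr": [0, 0, 0], "jaw": 1}, {"slide": [-19, 1, 38], "dr": [0, 0, 0], "jaw": 1}, {"slide": [-20.5, 1, 41], "dr": [0, 0, 0], "jaw": 1}, {"slide": [-20.5, 1, 41], "dr": [0, 0, 0], "jaw": 1}, {"slide": [-20.5, 1, 41], "dr": [0, 0, 0], "jaw": 1}]}}

```text
t: 3.25
tool_pos: [0.3756, -0.1744, 0.1705]
orientation: [-2.951, -0.26, -0.882]
force: [-0.1, 0.2, 0.7]
opening: 0.0006
gripper_force: 0.0
```

```bash
python3 - <<'E'
from h import *
todo(-90,-57,18); print(read_state()['q'].round(3))
im,d=read_camera('side'); cv2.imwrite('pics/side1.png',cv2.resize(im[140:240,190:350,::-1],None,fx=5,fy=5,interpolation=cv2.INTER_CUBIC))
E
```

```text
t 3.25 now F [-174.4  -57.5   19.2] force [-0.1  0.2  0.7] open 0.001
slide [70.1 -0.6 47.3] dr [-0.001 -0.001  0.001] tcp [ 0.459 -0.159  0.169]
[-0.771 -0.308  2.423  0.682  0.785  0.19 ]
```

View pics/side1.png

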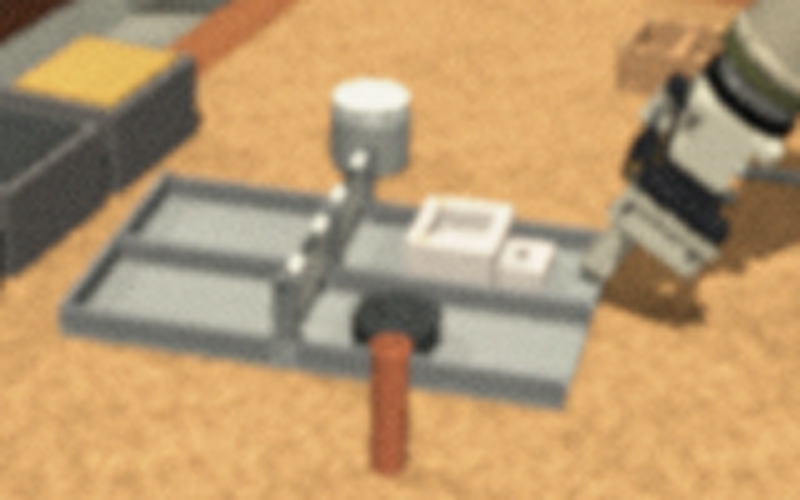

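The side crop shows the tips at (592,268), just behind the lug's end face at (548,270), tilted as intended. I push the first stretch.

Call:
{"method": "servo_tool", "body": {"increments": [{"slide": [3, 0, 3], "dr": [0, 0, 0], "jaw": 1}, {"slide": [7, 0, 5.5], "dr": [0, 0, 0], "jaw": 1}, {"slide": [11, 0, 8], "dr": [0, 0, 0], "jaw": 1}, {"slide": [14, 0, 10], "dr": [0, 0, 0], "jaw": 1}, {"slide": [17, 0, 12], "dr": [0, 0, 0], "jaw": 1}, {"slide": [20, 0, 14], "dr": [0, 0, 0], "jaw": 1}, {"slide": [24, 0, 16.6], "dr": [0, 0, 0], "jaw": 1}, {"slide": [28, 0, 19.2], "dr": [0, 0, 0], "jaw": 1}, {"slide": [32, 0, 21.9], "dr": [0, 0, 0], "jaw": 1}, {"slide": [36, 0, 24.5], "dr": [0, 0, 0], "jaw": 1}, {"slide": [40, 0, 27.1], "dr": [0, 0, 0], "jaw": 1}, {"slide": [44, 0, 29.7], "dr": [0, 0, 0], "jaw": 1}, {"slide": [48, 0, 32.4], "dr": [0, 0, 0], "jaw": 1}, {"slide": [52, 0, 35], "dr": [0, 0, 0], "jaw": 1}, {"slide": [56, 0, 37.6], "dr": [0, 0, 0], "jaw": 1}, {"slide": [60, 0, 40.3], "dr": [0, 0, 0], "jaw": 1}, {"slide": [64, 0, 43], "dr": [0, 0, 0], "jaw": 1}, {"slide": [68, 0, 45.6], "dr": [0, 0, 0], "jaw": 1}, {"slide": [70, 0, 47], "dr": [0, 0, 0], "jaw": 1}, {"slide": [70, 0, 47], "dr": [0, 0, 0], "jaw": 1}]}}

```text
t: 5.3
tool_pos: [0.4587, -0.1594, 0.1692]
orientation: [-2.951, -0.261, -0.882]
force: [-0.6, -0.1, 0.1]
opening: 0.0006
gripper_force: 0.1
```

```bash
python3 - <<'E'
from h import *
todo(-30,-57,18); todo(18,-57,18)
im,d=read_camera('top'); cv2.imwrite('pics/top2.png',cv2.resize(im[110:240,240:345,::-1],None,fx=4.5,fy=4.5,interpolation=cv2.INTER_CUBIC))
E
```

```text
t 5.3 now F [-89.9 -57.   17.8] force [-0.6 -0.1  0.1] open 0.001
slide [50.3 -0.2 32.7] dr [-0.002 -0.001  0.001] tcp [ 0.518 -0.149  0.169]
t 5.3 now F [-89.9 -57.   17.8] force [-0.6 -0.1  0.1] open 0.001
slide [90.4 -0.1 59.1] dr [-0.002 -0.001  0.001] tcp [ 0.565 -0.14   0.169]
```

View pics/top2.png

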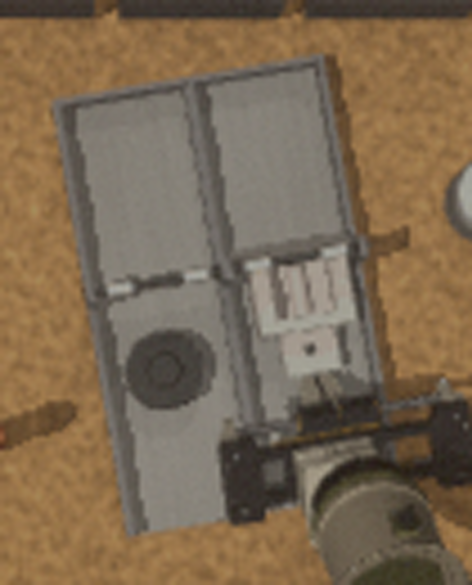

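The core is in line, with its nose at the flap (crop (300,262)) and the tips seated on the lug at (320,375). I push on through.

Call:
{"method": "servo_tool", "body": {"increments": [{"slide": [2, 0, 1.3], "dr": [0, 0, 0], "jaw": 1}, {"slide": [5, 0, 3.3], "dr": [0, 0, 0], "jaw": 1}, {"slide": [8, 0, 5.2], "dr": [0, 0, 0], "jaw": 1}, {"slide": [12, 0, 7.8], "dr": [0, 0, 0], "jaw": 1}, {"slide": [16, 0, 10.4], "dr": [0, 0, 0], "jaw": 1}, {"slide": [20, 0, 13.1], "dr": [0, 0, 0], "jaw": 1}, {"slide": [24, 0, 15.7], "dr": [0, 0, 0], "jaw": 1}, {"slide": [28, 0, 18.3], "dr": [0, 0, 0], "jaw": 1}, {"slide": [32, 0, 20.9], "dr": [0, 0, 0], "jaw": 1}, {"slide": [36, 0, 23.5], "dr": [0, 0, 0], "jaw": 1}, {"slide": [40, 0, 26.1], "dr": [0, 0, 0], "jaw": 1}, {"slide": [44, 0, 28.8], "dr": [0, 0, 0], "jaw": 1}, {"slide": [48, 0, 31.4], "dr": [0, 0, 0], "jaw": 1}, {"slide": [52, 0, 34], "dr": [0, 0, 0], "jaw": 1}, {"slide": [56, 0, 36.6], "dr": [0, 0, 0], "jaw": 1}, {"slide": [60, 0, 39.2], "dr": [0, 0, 0], "jaw": 1}, {"slide": [63, 0, 41.2], "dr": [0, 0, 0], "jaw": 1}, {"slide": [65, 0, 42.5], "dr": [0, 0, 0], "jaw": 1}, {"slide": [65, 0, 42.5], "dr": [0, 0, 0], "jaw": 1}]}}

```text
t: 7.25
tool_pos: [0.5352, -0.1458, 0.1693]
orientation: [-2.951, -0.261, -0.882]
force: [0.8, 0.5, 0.2]
opening: 0.0004
gripper_force: 0.1
```

```bash
python3 - <<'E'
from h import *
todo(19,-57,18)
im,d=read_camera('top'); a=cv2.resize(im[110:240,240:345,::-1],None,fx=3.8,fy=3.8,interpolation=cv2.INTER_CUBIC)
im,d=read_camera('side'); b=cv2.resize(im[155:240,200:310,::-1],(395,494),interpolation=cv2.INTER_CUBIC)
cv2.imwrite('pics/both3.png',np.hstack([a,b]))
E
```

```text
t 7.25 now F [-12.3 -56.9  18. ] force [0.8 0.5 0.2] open 0.0
slide [26.3 -0.2 17.1] dr [-0.002 -0.001  0.001] tcp [ 0.566 -0.14   0.169]
```

View pics/both3.png

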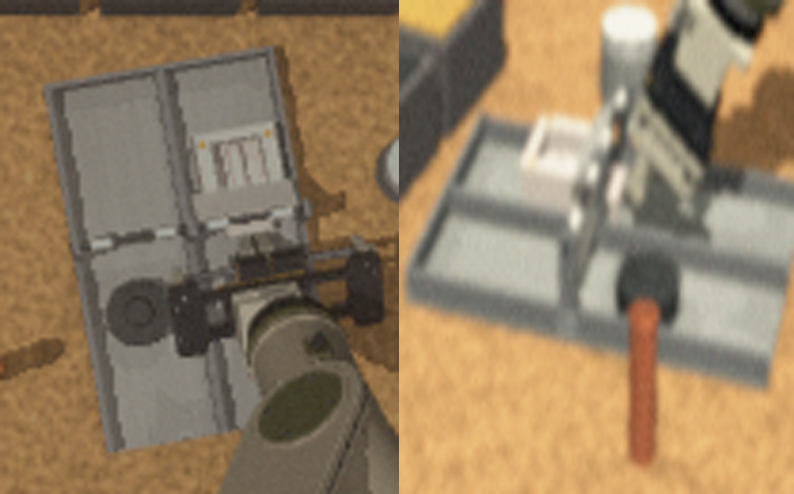

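The block is past the hinge line in the top half of the picture, at (235,160), with the raised flap behind it at (245,200) and the lug under the bar at (255,230). I finish the push.

Call:
{"method": "servo_tool", "body": {"increments": [{"slide": [2, 0, 1.3], "dr": [0, 0, 0], "jaw": 1}, {"slide": [5, 0, 3.3], "dr": [0, 0, 0], "jaw": 1}, {"slide": [8, 0, 5.2], "dr": [0, 0, 0], "jaw": 1}, {"slide": [11, 0, 7.2], "dr": [0, 0, 0], "jaw": 1}, {"slide": [14, 0, 9.1], "dr": [0, 0, 0], "jaw": 1}, {"slide": [17, 0, 11], "dr": [0, 0, 0], "jaw": 1}, {"slide": [20, 0, 13], "dr": [0, 0, 0], "jaw": 1}, {"slide": [23, 0, 15], "dr": [0, 0, 0], "jaw": 1}, {"slide": [25, 0, 16.3], "dr": [0, 0, 0], "jaw": 1}, {"slide": [26.5, 0, 17.2], "dr": [0, 0, 0], "jaw": 1}, {"slide": [26.5, 0, 17.2], "dr": [0, 0, 0], "jaw": 1}, {"slide": [26.5, 0, 17.2], "dr": [0, 0, 0], "jaw": 1}]}}

```text
t: 8.55
tool_pos: [0.566, -0.1403, 0.1694]
orientation: [-2.951, -0.26, -0.881]
force: [-0.2, 0.3, -0.8]
opening: 0.0004
gripper_force: 0.1
```

```bash
python3 - <<'E'
from h import *
todo(-60,-57,20)
E
```

```text
t 8.55 now F [ 19.  -56.9  18. ] force [-0.2  0.3 -0.8] open 0.0
slide [-64.9  -0.3 -45. ] dr [-0.002 -0.001  0.001] tcp [ 0.488 -0.154  0.171]
```

Call:
{"method": "servo_tool", "body": {"increments": [{"slide": [-3, 0, -2], "dr": [0, 0, 0], "jaw": 1}, {"slide": [-7, 0, -4.7], "dr": [0, 0, 0], "jaw": 1}, {"slide": [-11, 0, -7.4], "dr": [0, 0, 0], "jaw": 1}, {"slide": [-15, 0, -10.2], "dr": [0, 0, 0], "jaw": 1}, {"slide": [-19, 0, -13], "dr": [0, 0, 0], "jaw": 1}, {"slide": [-23, 0, -15.8], "dr": [0, 0, 0], "jaw": 1}, {"slide": [-27, 0, -18.6], "dr": [0, 0, 0], "jaw": 1}, {"slide": [-31, 0, -21.4], "dr": [0, 0, 0], "jaw": 1}, {"slide": [-35, 0, -24.2], "dr": [0, 0, 0], "jaw": 1}, {"slide": [-39, 0, -27], "dr": [0, 0, 0], "jaw": 1}, {"slide": [-43, 0, -29.8], "dr": [0, 0, 0], "jaw": 1}, {"slide": [-47, 0, -32.6], "dr": [0, 0, 0], "jaw": 1}, {"slide": [-52, 0, -36], "dr": [0, 0, 0], "jaw": 1}, {"slide": [-57, 0, -39.5], "dr": [0, 0, 0], "jaw": 1}, {"slide": [-62, 0, -43], "dr": [0, 0, 0], "jaw": 1}, {"slide": [-65, 0, -45], "dr": [0, 0, 0], "jaw": 1}, {"slide": [-65, 0, -45], "dr": [0, 0, 0], "jaw": 1}]}}

```text
t: 10.25
tool_pos: [0.4877, -0.1543, 0.1713]
orientation: [-2.951, -0.26, -0.881]
force: [-0.7, 0.3, 0.1]
opening: 0.0002
gripper_force: 0.0
```

```bash
python3 - <<'E'
from h import *
todo(-150,-57,130)
im,d=read_camera('top'); a=cv2.resize(im[110:240,240:345,::-1],None,fx=3.8,fy=3.8,interpolation=cv2.INTER_CUBIC)
im,d=read_camera('side'); b=cv2.resize(im[155:240,200:310,::-1],(395,494),interpolation=cv2.INTER_CUBIC)
cv2.imwrite('pics/both4.png',np.hstack([a,b]))
E
```

```text
t 10.25 now F [-60.6 -57.1  19.9] force [-0.7  0.3  0.1] open 0.0
slide [ -14.3   -0.5 -141.1] dr [-0.001 -0.     0.001] tcp [ 0.4   -0.169  0.281]
```

View pics/both4.png

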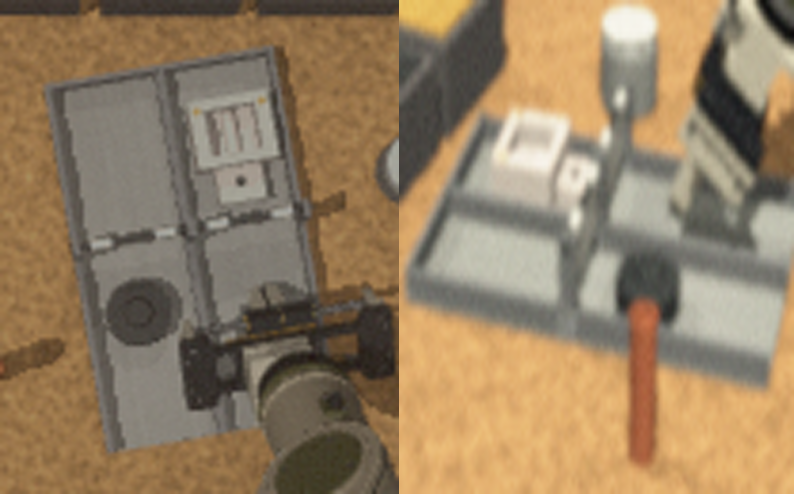

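Both views show the block and lug wholly beyond the bar: lug tail at about (243,202), bar at about (245,216). The flap hangs like its neighbour. I back off clear and verify numerically.

Call:
{"method": "servo_tool", "body": {"increments": [{"slide": [-1, 0, -10], "dr": [0, 0, 0], "jaw": 1}, {"slide": [-3, 0, -28], "dr": [0, 0, 0], "jaw": 1}, {"slide": [-5, 0, -50], "dr": [0, 0, 0], "jaw": 1}, {"slide": [-8, 0, -75], "dr": [0, 0, 0], "jaw": 1}, {"slide": [-10, 0, -100], "dr": [0, 0, 0], "jaw": 1}, {"slide": [-12, 0, -120], "dr": [0, 0, 0], "jaw": 1}, {"slide": [-13, 0, -132], "dr": [0, 0, 0], "jaw": 1}, {"slide": [-14, 0, -138], "dr": [0, 0, 0], "jaw": 1}, {"slide": [-14, 0, -140], "dr": [0, 0, 0], "jaw": 1}, {"slide": [-14, 0, -140], "dr": [0, 0, 0], "jaw": 1}, {"slide": [-14, 0, -140], "dr": [0, 0, 0], "jaw": 1}]}}

```text
t: 11.45
tool_pos: [0.4011, -0.1695, 0.2801]
orientation: [-2.95, -0.26, -0.88]
force: [0.5, 0.2, -0.9]
opening: 0.0007
gripper_force: 0.0
```

```bash
python3 - <<'E'
from h import *
im,d=read_camera('top'); W=cloud('top',d); P=(W-O)@C*1e3
s=(P[...,1]<-8)&(P[...,1]>-100)
white=(im.min(-1)>130)
for nm,m in(('block',s&(P[...,2]>33)&(P[...,2]<47)&(P[...,0]>15)&(P[...,0]<156)),('lug',s&(P[...,2]>13)&(P[...,2]<31)&(P[...,0]>6)&(P[...,0]<60)&(abs(P[...,1]+57)<18)),('bar/flap R',s&(P[...,2]>54)&(abs(P[...,0])<40)),('bar/flap L',(P[...,1]>8)&(P[...,1]<100)&(P[...,2]>54)&(abs(P[...,0])<40))):
    q=P[m]; print(nm,len(q),np.percentile(q,[3,50,97],axis=0).round(0).tolist())
print('lug tail',(ray('top',(240+243/3.8,110+202/3.8),.022)[0]-O)@C*1e3, 'bar R',(ray('top',(240+245/3.8,110+216/3.8),.069)[0]-O)@C*1e3)
a=cv2.resize(im[110:200,250:335,::-1],(400,424),interpolation=cv2.INTER_CUBIC)
im,d=read_camera('side'); b=cv2.resize(im[155:240,200:310,::-1],(395,424),interpolation=cv2.INTER_CUBIC)
cv2.imwrite('pics/both5.png',np.hstack([a,b]))
E
```

```text
block 213 [[56.0, -93.0, 34.0], [88.0, -53.0, 39.0], [118.0, -19.0, 45.0]]
lug 97 [[22.0, -74.0, 14.0], [39.0, -57.0, 21.0], [55.0, -40.0, 29.0]]
bar/flap R 59 [[-4.0, -96.0, 62.0], [-0.0, -56.0, 69.0], [4.0, -12.0, 76.0]]
bar/flap L 58 [[-4.0, 14.0, 61.0], [-0.0, 52.0, 68.0], [5.0, 97.0, 76.0]]
lug tail [ 18.10641118 -56.71372737  22.        ] bar R [-5.05212565e-02 -5.04480920e+01  6.90000000e+01]
```

View pics/both5.png

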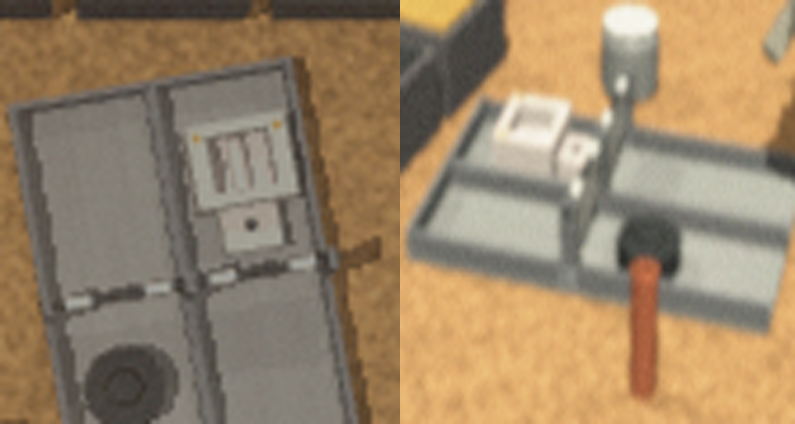

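The core lies flat with its lug tail about 19 mm beyond the hinge line (crop (252,250), bar at (262,272)). The right flap looks plumb like the left one, and the arm is clear.

```bash
python3 -c "
from plant import close_job
print(close_job())"
```

```text
the job is handed in; nothing more can be done
None
```

The core box half was pushed flat down the right lane and through its flap until its lug tail lay about 19 mm beyond the hinge line; the flap then swung shut, nothing else was touched, and I handed the job in at about 11.5 s.

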